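# Mist the samples and hold the tray up to drip

## Task

Mist the sample cups with fixative: while their tray still stands in the drip pan, press the red cap of the clamped spray can all the way down and let it spring back up. Then take the blue tray by its orange handle bar, lift it about 12 cm straight up out of the drip pan and keep it there, level and still, with both open cups standing in it. Finish while holding it up like that, do not set it down; leave the other things on the desk as they are.

Things in the scene. Friction and masses are not known exactly. Their poses are not given: they have to be found in the camera images.
- drip_pan: Fixed shallow steel pan on the desk, 130 (x) x 190 (y) x 14 mm high, walls 4 mm; origin at the centre of its underside, z up, its +x points to the spray can. Two ribs inside, 12 mm above the desk, carry the tray.
- tray: Loose blue tray, 90 (x) x 150 (y) mm, walls 14 mm high and 3 mm thick, floor 3 mm, standing on the pan's ribs and turned little from the pan (under 0.15 rad, up to 5 mm off its centre); origin at the centre of its underside, z up. An aluminium bail stands over its middle: uprights at x = +-43 mm carry an orange handle bar that runs along the tray's x. With the cups 0.18 to 0.35 kg. The line along its y over the bar is open to both sides.
- tray_handle (a point): Middle of the orange handle bar, 87 mm above the tray's origin. The bar has a square section of 14 x 14 mm, is 90 mm long along the tray's x and is to be pinched across, along the tray's y; its top is 7 mm above this point. Below it is free down to the cups, about 63 mm lower.
- cup_left: Loose small white open sample cup, 34 mm across, 20 mm high, standing on the tray's floor about 45 mm to the +y side of the bar; origin at the centre of its underside.
- cup_right: The same kind of cup, about 45 mm to the -y side of the bar; origin at the centre of its underside.
- spray_can: Blue spray can with a white band, 50 mm across, clamped upright on a steel foot plate 80 x 90 mm that is fixed to the desk, about 155 mm beyond the middle of the pan; origin at the centre of the foot's underside, its -x looks to the pan. The can's shoulder is 107 mm high, the red cap's top 131 mm above the desk.
- cap_top (a point): Centre of the flat top of the red nozzle cap of the spray can; the cap is 26 mm across and moves straight down.
- spray_cap (a joint): How far the red cap is pressed down: 0 up, 0.006 m at its stop. Sprung: starts to move at 1.1 N, about 4.5 N at the stop; springs back when let go.
- tally_counter: Bystander: small white hand tally counter 71 x 48 x 34 mm, on the left; origin under its centre.
- petri_dish: Bystander: flat round petri dish 94 mm across, 17 mm high, behind the microscope; origin under its centre.
- stain_bottle: Bystander: small white bottle with a red collar and black dropper, 30 mm across, 96 mm high, behind the spray can; origin under its centre.
- oil_bottle: Bystander: small brownish bottle with a black dropper cap, 33 mm across, 101 mm high, behind the spray can; origin under its centre.
- eraser: Bystander: white eraser in a blue sleeve, 19 x 42 x 12 mm, lying behind the spray can; origin under its centre.
Things that resemble listed ones, but are neither listed nor needed, are in the scene too. Leave any yellow look-alike of the cup_right alone.

How it is judged:
By the outcome, as a careful person would: the job done as asked, in the order asked, and still so for the second after the job is handed in, while the arm keeps its last pose, push and grip.
It also fails if it takes over 48 s, if anything falls off the work surface, if the arm or the gripper's body presses on something with over 40 N, if the wrist force passes 120 N, or if a joint passes its speed limit or range.

## Robot

A 6-joint arm with a two-finger parallel gripper is mounted at the origin on a cart in front of the work surface, level with it; the furniture and walls round the work are solid. World frame = base frame: x ahead of the robot, y to its left, z up, the work surface at z = 0. Lengths are in m, angles in rad, forces in N, time in s.
With the tool pointing down it reaches from about 0.35 to 0.875 m from the base axis. Payload 4.2 kg.
Tool frame: the origin (TCP) lies at the very end of the fingers, on their centre line; the grasp point (between the pads) lies 19 mm behind it (r.grip_depth is the distance from the TCP to the grasp point, in m); z points along the fingers, y is the line along which they close (so a half turn about z gives the same grasp; the last joint's range is limited). The gripper opens to 87 mm and grips with 3 to 60 N. Pads are 19 mm wide; open, the fingers measure 117 mm over their backs; the gripper's body (75 mm by 190 mm) begins 51 mm behind the grasp point.
Start: joints at [-1.039, 0.385, 0.008, 0, -1.194, -0.259], TCP at [0.168, -0.602, 0.183] pointing down, gripper open.
Joint ranges: [-3.14, 3.14], [-1.21, 2.06], [-1.07, 1.41], [-3.16, 2.05], [-2.99, -0.16], [-3.1, 3.1]. Speed limits (rad/s): [2.79, 2.79, 3.14, 3.14, 3.14, 3.14].

## Interface

Orientations are given as a unit quaternion [x, y, z, w].
In Python, from rig import r gives the robot as it stands. The module is installed in compiled form; this text tells all that it offers. Calls block until the motion is done:
- r.move_to(position, orientation): joint-space move of the TCP to a pose.
- r.line_to(position, vel=0.15, ori=None): straight line of the TCP; ori=None keeps the orientation; vel is the mean speed in m/s.
- r.goto_joints(angles): joint-space move.
- r.open() and r.gripper_close(strength=None): open the fingers fully, or close them until they stop; strength is the grip in N (None keeps the last).
- r.hold(seconds).
- r.solve_ik(position, orientation): joint angles nearest the present ones, or None.
- r.observe(): the state.
- r.get_image(name): name is "side" or "top" or "wrist"; returns the picture (384x512x3 uint8, blue, green, red); there is no depth.
- r.camera_info(name): a dict with "K" (3x3 intrinsics, pixels), "extrinsics" (4x4, takes a point from world to camera coordinates); the wrist camera has in their place "T_tool_cam" (4x4, takes a point from camera to tool coordinates, whose origin is the TCP and whose axes are the flange's). Camera axes: x right, y down, z forward; pixel columns grow to the right and rows downward; lengths in m; the calibration is good to about 2 mm. A picture is of the moment at which its call begins: read the wrist's pose just before it. camera_info takes no time and is no camera call.
A pose or a line that the arm cannot do raises r.MotionError and nothing moves.
- r.job_done(): hands the job in; it is judged then, once.
The state is a dict: "time": time; "joints": joint angles; "joint_velocities": joint speeds; "effort": joint torques, N m; "tcp_pos": TCP position; "orientation": TCP orientation; "contact_force": force on the tool from outside, world axes, zero at the start; "wrist_torque": the same for the moment, N m; "grip_width": finger opening in m; "gripper_force": force on a finger pad.
Only numpy, scipy, OpenCV 4.12 (cv2) and the standard library are available. Lean on these libraries where they do the work, as an engineer would, in place of code of your own. Each camera call takes 0.05 s, during which the arm holds its last target. There are 200 camera calls.

## Working session

There is one attempt and no reset: what is moved stays moved. The work goes in short steps, each a Python script; the robot and the scene stay as the last script left them, time stands still between calls to the robot, and variables do not carry over. Pictures are saved under pics/ and viewed, at most 10 in all, crops included, and the job is handed in when it is done.

```bash
mkdir -p pics
python3 - <<'E'
from rig import r
import cv2,numpy as np
for n in("top","side"):
    cv2.imwrite(f"pics/{n}0.png",r.get_image(n)); c=r.camera_info(n); print(n,np.round(c["K"],1).tolist(),np.round(c["extrinsics"],3).tolist())
print(r.camera_info("wrist")); o=r.observe(); print(o["time"],o["orientation"],o["contact_force"],o["grip_width"])
E
```

```text
top [[387.2, 0.0, 250.0], [0.0, 387.2, 193.5], [0.0, 0.0, 1.0]] [[-0.025, -1.0, -0.006, 0.172], [-0.991, 0.026, -0.135, 0.587], [0.135, 0.003, -0.991, 0.914], [0.0, 0.0, 0.0, 1.0]]
side [[460.8, 0.0, 256.8], [0.0, 460.8, 194.0], [0.0, 0.0, 1.0]] [[-0.246, -0.969, -0.001, 0.295], [-0.741, 0.189, -0.644, 0.479], [0.624, -0.158, -0.765, 0.704], [0.0, 0.0, 0.0, 1.0]]
{'K': array([[272.04983678,   0.        , 260.58396768],
       [  0.        , 272.04983678, 192.37448299],
       [  0.        ,   0.        ,   1.        ]]), 'T_tool_cam': array([[-5.13644491e-04, -9.62001794e-01, -2.73042644e-01,
         7.47080968e-02],
       [ 9.99999868e-01, -4.99002954e-04, -1.23067540e-04,
        -1.60201080e-03],
       [-1.78578914e-05, -2.73042671e-01,  9.62001923e-01,
        -2.01202978e-01],
       [ 0.00000000e+00,  0.00000000e+00,  0.00000000e+00,
         1.00000000e+00]])}
0.1 [-1.35897182e-01  9.90722462e-01  9.65059720e-04 -1.68400042e-04] [0.54869303 0.48631524 0.43531666] 0.08696600333491006
```

View pics/top0.png

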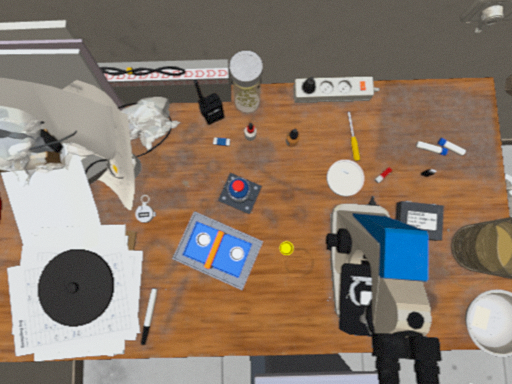

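View pics/side0.png

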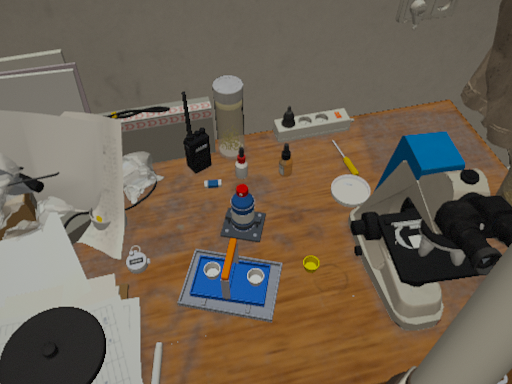

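The top view shows the cap at about (238,186), the orange bar from (220,234) to (209,267), and the cups at (204,240) and (237,254). The yellow decoy is at (287,248), and the microscope stands between the arm and the work.

```bash
cat > h.py <<'E'
import cv2,numpy as np
def ray(c,uv):
    E=c["extrinsics"];R=E[:3,:3];o=-R.T@E[:3,3]
    return o,R.T@np.linalg.solve(c["K"],[uv[0],uv[1],1])
def onz(c,uv,z):
    o,d=ray(c,uv);return o+d*(z-o[2])/d[2]
def wcam(r):
    from scipy.spatial.transform import Rotation as Ro
    o=r.observe();T=np.eye(4);T[:3,:3]=Ro.from_quat(o["orientation"]).as_matrix();T[:3,3]=o["tcp_pos"]
    c=r.camera_info("wrist");return dict(K=c["K"],extrinsics=np.linalg.inv(T@c["T_tool_cam"]))
def blob(im,h0,h1,roi,s=150,v=100):
    h=cv2.cvtColor(im,cv2.COLOR_BGR2HSV);m=cv2.inRange(h,(h0,s,v),(h1,255,255))
    k=np.zeros_like(m);x0,y0,x1,y1=roi;k[y0:y1,x0:x1]=1;m*=k
    n,l,st,ce=cv2.connectedComponentsWithStats(m);i=1+st[1:,4].argmax()
    p=np.argwhere(l==i)[:,::-1].astype(np.float32)
    return ce[i],st[i],cv2.minAreaRect(p)
E
python3 - <<'E'
from h import *; from rig import r
t=cv2.imread("pics/top0.png");s=cv2.imread("pics/side0.png");ct=r.camera_info("top");cs=r.camera_info("side")
ce,st,_=blob(t,0,5,(220,170,260,205));print("cap",ce,st,onz(ct,ce,.131))
ce,st,_=blob(s,0,5,(225,178,260,200));print("cap side",ce,st,onz(cs,ce,.128))
ce,st,re=blob(t,6,18,(195,220,230,280));b=cv2.boxPoints(re);print("bar",ce,st,re,onz(ct,ce,.106));print([onz(ct,p,.106).round(4) for p in b])
ce,st,re=blob(s,6,18,(210,230,245,310));print("bar side",ce,st,re,onz(cs,ce,.104))
for uv in[(191,213),(263,241),(244,288),(173,262)]:print("pan",onz(ct,uv,.014).round(3))
for uv in[(430,200),(430,330),(340,200),(340,330)]:print("micro",onz(ct,uv,.2).round(3))
E
```

```text
cap [237.79452055 185.54794521] [234 181   9  10  73] [0.59730681 0.18332653 0.131     ]
cap side [241.54255319 188.13829787] [236 184  12  10  94] [0.59776128 0.18436081 0.128     ]
bar [213.58415842 250.48514851] [205 231  19  38 101] ((213.66641235351562, 249.37246704101562), (5.741671085357666, 39.55984115600586), 20.924503326416016) [0.45481295 0.24177334 0.106     ]
[array([0.4192, 0.2639, 0.106 ]), array([0.5008, 0.2311, 0.106 ]), array([0.4958, 0.219 , 0.106 ]), array([0.4144, 0.2519, 0.106 ])]
bar side [228.69085174 258.11041009] [221 238  16  42 317] ((228.45492553710938, 258.4892578125), (7.782449722290039, 42.896121978759766), 13.392498016357422) [0.45400355 0.24318128 0.104     ]
pan [0.549 0.307 0.014]
pan [0.474 0.127 0.014]
pan [0.361 0.177 0.014]
pan [0.428 0.352 0.014]
micro [ 0.546 -0.21   0.2  ]
micro [ 0.291 -0.188  0.2  ]
micro [ 0.551 -0.027  0.2  ]
micro [ 0.296 -0.013  0.2  ]
```

```bash
cat >> h.py <<'E'
from scipy.spatial.transform import Rotation as Ro
def down(yaw,flip=0):  # tool y along direction yaw+90deg, z down; flip turns half
    a=yaw+np.pi*flip; x=np.array([-np.cos(a),-np.sin(a),0]); z=np.array([0,0,-1.]); y=np.cross(z,x)
    return Ro.from_matrix(np.c_[x,y,z]).as_quat()
E
python3 - <<'E'
from h import *; from rig import r
ct=r.camera_info("top");cs=r.camera_info("side")
def tri(a,b):
    o,d=ray(ct,a);p,e=ray(cs,b);s=np.linalg.lstsq(np.c_[d,-e],p-o,rcond=None)[0];return (o+d*s[0]+p+e*s[1])/2
print(tri((427,228),(463,155)),tri((385,228),(405,142)),tri((415,320),(490,255)))
for f in(0,1):
  for p in([.597,.184,.45],[.597,.184,.12],[.4545,.242,.08],[.4545,.242,.2],[.4,.242,.3]):
    q=r.solve_ik(p,down(-.385,f));print(f,p,None if q is None else np.round(q,2))
q0=r.observe()["tcp_pos"]
for z in(.3,.4,.45,.5,.55):
  q=r.solve_ik([q0[0],q0[1],z],down(-1.3));print(z,None if q is None else np.round(q,2))
E
```

```text
[ 0.48197587 -0.19556191  0.24063635] [ 0.48765774 -0.08278235  0.29664467] [ 0.30386836 -0.17479903  0.18040383]
0 [0.597, 0.184, 0.45] [ 0.56  0.35  0.61  0.   -1.82 -2.51]
0 [0.597, 0.184, 0.12] [ 0.56  0.43 -0.08  0.   -1.06 -2.51]
0 [0.4545, 0.242, 0.08] [ 0.8   0.3  -0.4   0.   -0.86 -2.76]
0 [0.4545, 0.242, 0.2] [ 0.8   0.18 -0.23  0.   -1.16 -2.76]
0 [0.4, 0.242, 0.3] [ 0.89  0.04 -0.14  0.   -1.38 -2.85]
1 [0.597, 0.184, 0.45] [ 0.56  0.35  0.61  0.   -1.82  0.63]
1 [0.597, 0.184, 0.12] [ 0.56  0.43 -0.08  0.   -1.06  0.63]
1 [0.4545, 0.242, 0.08] [ 0.8   0.3  -0.4   0.   -0.86  0.38]
1 [0.4545, 0.242, 0.2] [ 0.8   0.18 -0.23  0.   -1.16  0.38]
1 [0.4, 0.242, 0.3] [ 0.89  0.04 -0.14  0.   -1.38  0.29]
0.3 [-1.04  0.33  0.22  0.   -1.46 -1.83]
0.4 [-1.04  0.33  0.46  0.   -1.69 -1.83]
0.45 [-1.04  0.35  0.6   0.   -1.82 -1.83]
0.5 [-1.04  0.39  0.79  0.   -1.97 -1.83]
0.55 [-1.04  0.46  1.03  0.   -2.14 -1.83]
```

Run:
```python
from h import *; from rig import r
o=r.observe();p=o["tcp_pos"]
r.line_to([p[0],p[1],.46],vel=.3)
r.gripper_close(10)
r.move_to([.55,.205,.45],down(-.385,1))
r.line_to([.55,.205,.30],vel=.25)
c=wcam(r);im=r.get_image("wrist");cv2.imwrite("pics/w1.png",im)
np.savez("c1.npz",**c)
o=r.observe();print(o["time"],o["tcp_pos"],o["contact_force"],o["grip_width"])
for n,pt in(("cap",[.5975,.184,.131]),("bar",[.4545,.242,.106])):
  x=c["extrinsics"]@np.r_[pt,1];u=c["K"]@x[:3];print(n,u[:2]/u[2])
```

```text
6.625 [0.55118703 0.20525283 0.30224729] [-0.37139434 -0.07218727  0.4899408 ] 0.000930873113797326
cap [261.31226037 134.64470495]
bar [261.25960341 233.00454921]
```

View pics/w1.png

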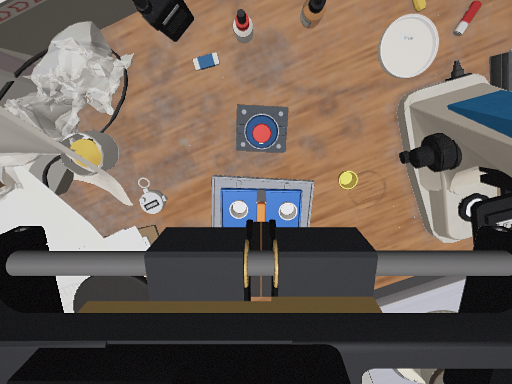

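The wrist view shows the red cap at (261,134), as predicted, and the bar's far end at (262,205). The gripper hides the rest of the bar. Next I refine the cap position and press it.

Run:
```python
from h import *; from rig import r
d=dict(np.load("c1.npz"));im=cv2.imread("pics/w1.png")
ce,st,_=blob(im,0,5,(245,118,280,150));P=onz(d,ce,.130);print(ce,st,P)
x,y=(P[:2]+[.5975,.184])/2
q=down(-.385,1)
r.line_to([x,y,.2],vel=.2); r.line_to([x,y,.137],vel=.08); 
f0=np.array(r.observe()["contact_force"])
z=.137;log=[]
while z>.119:
    z-=.001; r.line_to([x,y,z],vel=.02); o=r.observe()
    f=o["contact_force"][2]-f0[2]; log.append((round(z,4),round(o["tcp_pos"][2],4),round(f,2)))
    if f>9: break
for l in log:print(l)
r.hold(.3);o=r.observe();print(np.array(o["contact_force"])-f0,o["tcp_pos"],o["time"])
cv2.imwrite("pics/s1.png",cv2.resize(r.get_image("side")[130:290,150:350],None,fx=3,fy=3))
```

```text
[261.390625   132.64453125] [253 124  18  19 256] [0.5998364 0.1829384 0.13     ]
(0.136, np.float64(0.1364), np.float64(0.8))
(0.135, np.float64(0.135), np.float64(0.47))
(0.134, np.float64(0.1339), np.float64(0.76))
(0.133, np.float64(0.1329), np.float64(0.46))
(0.132, np.float64(0.1319), np.float64(-0.07))
(0.131, np.float64(0.1309), np.float64(1.18))
(0.13, np.float64(0.1299), np.float64(0.22))
(0.129, np.float64(0.1289), np.float64(0.69))
(0.128, np.float64(0.1279), np.float64(0.56))
(0.127, np.float64(0.1269), np.float64(0.18))
(0.126, np.float64(0.1259), np.float64(0.66))
(0.125, np.float64(0.1249), np.float64(-0.36))
(0.124, np.float64(0.1239), np.float64(0.57))
(0.123, np.float64(0.1229), np.float64(1.39))
(0.122, np.float64(0.1219), np.float64(0.99))
(0.121, np.float64(0.1209), np.float64(1.07))
(0.12, np.float64(0.1199), np.float64(0.75))
(0.119, np.float64(0.1189), np.float64(1.97))
[0.68595939 0.13822801 0.46757384] [0.59869218 0.18347464 0.11904343] 13.075
```

View pics/s1.png

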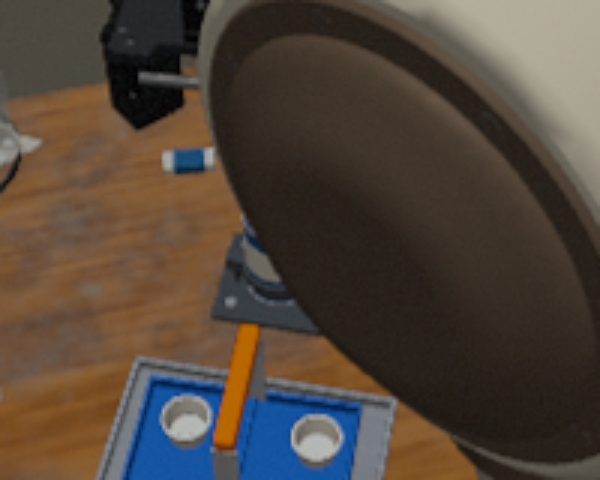

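The arm hides the cap in the side view, and there was no contact force even at 0.119. I'll check with the wrist and top cameras.

Run:
```python
from h import *; from rig import r
im=r.get_image("wrist")
a=cv2.resize(im[110:290,160:360],(640,576),interpolation=cv2.INTER_CUBIC)
cv2.imwrite("pics/w2.png",a)
c=wcam(r);o=r.observe();print(o["effort"],o["contact_force"],o["grip_width"])
for pt in([.5985,.1835,.119],[.5985,.1835,.131]):
  x=c["extrinsics"]@np.r_[pt,1];u=c["K"]@x[:3];print(u[:2]/u[2])
```

```text
[-3.23488175e-04 -4.04205751e+01  1.76190716e+01  3.91593799e+00
  7.44901341e-02  9.67221013e-06] [-0.64377042 -0.05041208  0.28927658] 0.0006343429015039343
[259.17089146 215.50341016]
[259.09553659 221.22828694]
```

View pics/w2.png

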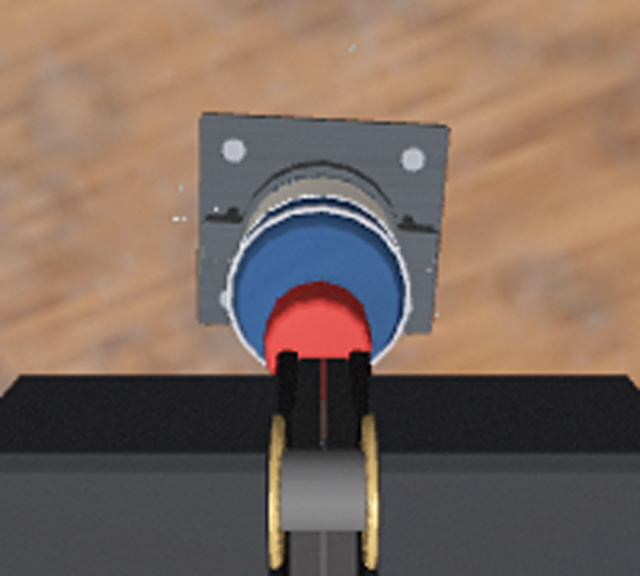

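The cap is centred under the fingertips and still looks unpressed, and there is no force yet. The closed tips probably sit higher than the nominal TCP, so I'll keep going down while watching the force.

Run:
```python
from h import *; from rig import r
x,y,z=r.observe()["tcp_pos"];z=.119
while z>.1:
    z-=.001; r.line_to([x,y,z],vel=.02); r.hold(.05); o=r.observe(); f=np.array(o["contact_force"])
    print(round(z,4),round(o["tcp_pos"][2],4),f.round(2),o["time"])
    if f[2]>7: break
im=r.get_image("wrist")
cv2.imwrite("pics/w3.png",cv2.resize(im[110:290,160:360],(640,576),interpolation=cv2.INTER_CUBIC))
```

```text
0.118 0.1179 [-1.32  0.75 -0.16] 13.475
0.117 0.1169 [-0.77  0.56 -0.04] 13.775
0.116 0.116 [ 0.85 -0.73 -0.37] 14.075
0.115 0.1149 [ 0.01 -0.21 -0.44] 14.375
0.114 0.1139 [ 0.05 -0.67  0.67] 14.675
0.113 0.113 [-0.93 -0.79  0.62] 14.975
0.112 0.1119 [ 0.17 -0.45  0.39] 15.275
0.111 0.111 [-0.35  0.3   0.49] 15.575
0.11 0.11 [0.2  0.22 0.32] 15.875
0.109 0.109 [-0.08  0.5   0.09] 16.175
0.108 0.1079 [-0.17 -0.1  -0.49] 16.475
0.107 0.107 [-0.41  0.28 -0.06] 16.775
0.106 0.106 [-0.24  0.46  1.09] 17.075
0.105 0.105 [-0.32 -0.79 -0.94] 17.375
0.104 0.1039 [ 0.87  0.48 -0.05] 17.675
0.103 0.103 [-1.13 -0.72  0.83] 17.975
0.102 0.102 [-0.26  1.14  0.52] 18.275
0.101 0.1009 [ 0.71  0.57 -0.32] 18.575
0.1 0.1 [-0.26  0.16  0.48] 18.875
```

View pics/w3.png

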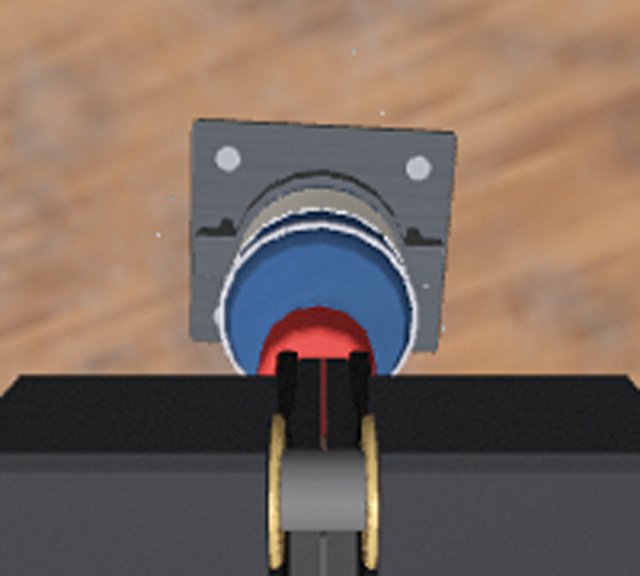

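The cap is still up, with both fingertips dead centre just above it. From their image row, the tips are about 35–40 mm above the nominal TCP, so contact is close. I'll continue down.

Run:
```python
from h import *; from rig import r
x,y,z=r.observe()["tcp_pos"];z=.1;print(r.grip_depth)
while z>.076:
    z-=.0015; r.line_to([x,y,z],vel=.03); o=r.observe(); f=np.array(o["contact_force"])
    print(round(z,4),round(o["tcp_pos"][2],4),f.round(2),o["time"])
    if f[2]>8: break
```

```text
0.0187
0.0985 0.0983 [-0.14  0.25 -0.37] 19.175
0.097 0.0968 [ 0.16 -0.01 -0.11] 19.425
0.0955 0.0954 [ 0.48  0.26 -0.18] 19.675
0.094 0.0938 [0.14 0.36 1.13] 19.925
0.0925 0.0924 [-0.25  0.68 -0.56] 20.175
0.091 0.0913 [-0.76 -0.22  1.93] 20.425
0.0895 0.0897 [-0.16  0.56  2.94] 20.675
0.088 0.0882 [-0.14 -0.39  2.96] 20.925
0.0865 0.0867 [ 0.26 -0.29  3.47] 21.175
0.085 0.0859 [-1.38  0.61  6.47] 21.425
0.0835 0.0858 [-3.66 -0.33 12.3 ] 21.675
```

The cap moved from contact at z≈0.0918 to a stop at 0.0858. That is the full 6 mm, with 12 N at the stop. It also shows the real fingertips are 39 mm above the reported TCP. I'll let the cap spring back, then open and look at the bar.

Run:
```python
from h import *; from rig import r
x,y,z=r.observe()["tcp_pos"]
r.line_to([x,y,.2],vel=.15); r.open()
print(r.observe()["time"])
r.line_to([.362,.28,.2],vel=.3)
c=wcam(r);im=r.get_image("wrist");cv2.imwrite("pics/w4.png",im);np.savez("c4.npz",**c)
o=r.observe();print(o["time"],o["tcp_pos"],o["grip_width"],o["contact_force"])
ce,st,re=blob(im,6,18,(200,90,330,225));b=cv2.boxPoints(re);print("bar",ce,st,re,onz(c,ce,.106));print([onz(c,p,.106).round(4) for p in b])
ce,st,re=blob(im,0,5,(200,0,330,150));print("cap",ce,st,onz(c,ce,.131))
```

```text
24.1167
25.1667 [0.36276184 0.27983038 0.19993519] 0.08704004817321108 [-0.34066932  1.05946838  0.59202529]
bar [259.20253165 113.79113924] [252  90  13  42 158] ((258.0, 110.5), (41.0, 12.0), 90.0) [0.43419381 0.25127384 0.106     ]
[array([0.4585, 0.2493, 0.106 ]), array([0.4539, 0.2379, 0.106 ]), array([0.416 , 0.2532, 0.106 ]), array([0.4208, 0.265 , 0.106 ])]Traceback (most recent call last):
  File "<stdin>", line 9, in <module>
  File "h.py", line 14, in blob
    n,l,st,ce=cv2.connectedComponentsWithStats(m);i=1+st[1:,4].argmax()
                                                      ~~~~~~~~~~~~~~~^^
ValueError: attempt to get argmax of an empty sequence
```

View pics/w4.png

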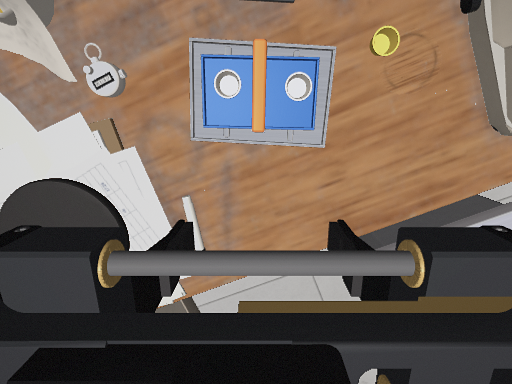

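The wrist view shows the tray with both cups standing at (228,84) and (298,87), and the whole bar from (260,40) to (258,132). The open fingertips are at row 220, the same as when closed. Next I refit the bar over a larger region.

Run:
```python
from h import *
c=dict(np.load("c4.npz"));im=cv2.imread("pics/w4.png")
h=cv2.cvtColor(im,cv2.COLOR_BGR2HSV);m=cv2.inRange(h,(6,150,100),(18,255,255))
m[:30]=0;m[140:]=0;m[:,:245]=0;m[:,275:]=0
rows=np.arange(42,130);L=[];
for v in rows:
    u=np.flatnonzero(m[v]);L.append((u.min()+u.max())/2 if len(u) else np.nan)
    if v%12==6:print(v,u.min(),u.max())
L=np.array(L);P=np.array([onz(c,(u,v),.106) for u,v in zip(L,rows) if u==u])
k=np.polyfit(P[:,0],P[:,1],1);print("yaw",np.arctan(k[0]),"y at .4545",np.polyval(k,.4545))
vs=np.flatnonzero(m.any(1));print(vs.min(),vs.max())
for v in(vs.min(),vs.max()):print(onz(c,(np.flatnonzero(m[v]).mean(),v),.106))
```

```text
42 253 266
54 253 266
66 253 265
78 253 265
90 253 264
102 253 264
114 253 264
126 252 264
yaw -0.4060716868016769 y at .4545 0.24359790505953197
39 131
[0.49899792 0.22507808 0.106     ]
[0.41843288 0.25907405 0.106     ]
```

Run:
```python
from h import *; from rig import r
x,y=.457,.2425;q=down(-.40,1)
r.line_to([x,y,.2],vel=.25,ori=q)
r.line_to([x,y,.09],vel=.15)
z=.09
while z>.0415:
    z-=.0245; r.line_to([x,y,z],vel=.08); f=r.observe()["contact_force"]; print(round(z,4),np.round(f,2))
    if f[2]>5: break
r.gripper_close(8); o=r.observe(); print(o["grip_width"],o["gripper_force"],np.round(o["contact_force"],2),o["tcp_pos"],o["time"])
r.gripper_close(35); r.hold(.2); o=r.observe(); print(o["grip_width"],o["gripper_force"],np.round(o["contact_force"],2),o["time"])
if .011<o["grip_width"]<.017:
    r.line_to([x,y,z+.015],vel=.04); o=r.observe();print(np.round(o["contact_force"],2),np.round(o["wrist_torque"],2),o["grip_width"],o["time"])
    cv2.imwrite("pics/w5.png",r.get_image("wrist"))
```

```text
0.0655 [ 0.11 -0.34 -0.43]
0.041 [ 0.01 -1.02  1.11]
0.013931543290403981 7.984261225210503 [ 0.29  0.79 -0.61] [0.4570622  0.24266681 0.04095196] 28.6917
0.013609421433919465 34.98462902382016 [-0.26  0.47 -0.14] 29.1083
[ 0.06 -0.03 -2.77] [-0.09  0.13 -0.04] 0.013491877335957265 29.6333
```

View pics/w5.png

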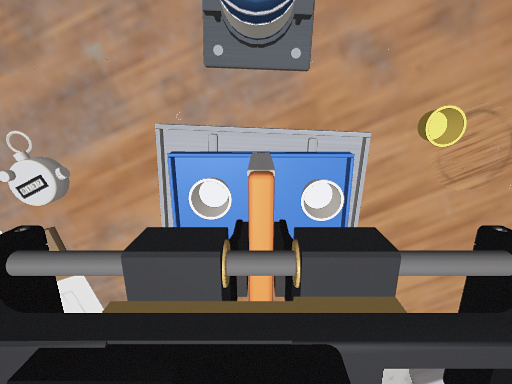

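The bar is pinched at its middle (width 13.5 mm) and the load is 2.8 N. Both cups are standing at (210,198) and (322,200), and the tray is clear of the ribs. Now I finish the lift.

Run:
```python
from h import *; from rig import r
x,y=.457,.2425
r.line_to([x,y,.161],vel=.05); r.hold(.7)
o=r.observe();print(o["tcp_pos"],np.round(o["contact_force"],2),np.round(o["wrist_torque"],2),o["grip_width"],o["time"])
a=r.get_image("wrist");b=r.get_image("side")
cv2.imwrite("pics/e.png",np.hstack([cv2.resize(a,(400,300)),cv2.resize(b,(400,300))]))
```

```text
[0.45700099 0.24250788 0.16101606] [-0.18  0.23 -1.61] [-0.08  0.14 -0.03] 0.013776234277120667 32.6333
```

View pics/e.png

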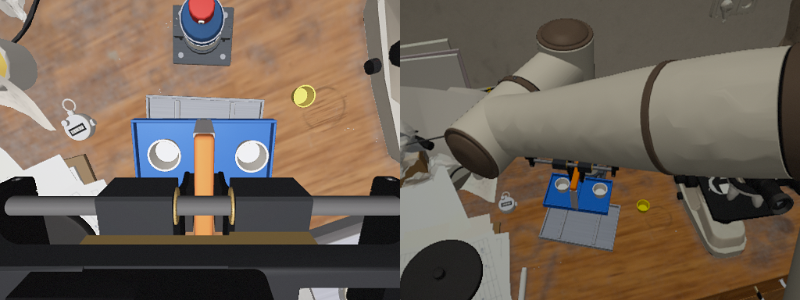

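The tray hangs level above the pan, with both cups standing in it, and the red cap is back up. I'm handing the job in.

```bash
python3 -c "
from rig import r
print(r.job_done())"
```

```text
the job is handed in; nothing more can be done
None
```

I pressed the red cap to its stop and it sprang back. The tray is now held level 12 cm above the drip pan with both cups standing in it, and the job was handed in at about 33 s of the 48 s.

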